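# Set up a lens train on an optical rail in order of lens size

## Robot

A 6-joint arm with a two-finger parallel gripper is mounted at the origin on the work surface. World frame = base frame: x ahead of the robot, y to its left, z up, the work surface at z = 0. Lengths are in m, angles in degrees, forces in N, time in s.
With the tool pointing down it reaches from about 0.4 to 0.825 m from the base axis. Payload 7 kg.
Tool frame: the origin (TCP) lies midway between the tips of the shut fingers; the grasp point (between the pads) lies 19 mm behind it; z points along the fingers, y is the line along which they close (so a half turn about z gives the same grasp; the last joint's range is limited). The gripper opens to 88 mm and grips with 3 to 60 N. Pads are 19 mm wide; open, the fingers measure 130 mm over their backs; the gripper's body (78 mm by 193 mm) begins 47 mm behind the grasp point.
Start: joints at [-54.311, 20.546, 0.682, 0, -70.136, -16.507], TCP at [0.222, -0.638, 0.205] pointing down, gripper open.
Joint ranges: [-176.03, 176.03], [-82.01, 121.73], [-58.28, 71.71], [-173.87, 95.51], [-174.79, -0.11], [-173.66, 173.66]. Speed limits (degrees/s): [136.94, 136.94, 172.46, 180, 180, 180].

## Interface

Orientations are given as a 3x3 rotation matrix whose columns are the frame's x, y, z axes.
In Python, from rig import robot gives the robot as it stands. Calls block until the motion is done:
- robot.goto(position, orientation): joint-space move of the TCP to a pose.
- robot.servo_line(position, ori=None, speed=0.15): straight line of the TCP; ori=None keeps the orientation; speed is the mean speed in m/s.
- robot.movej(angles): joint-space move.
- robot.move_gripper(opening): opening from 0.0 (shut) to 1.0 (fully open); the grip force is fixed at half the most; returns when the fingers have stopped.
- robot.dwell(seconds).
- robot.ik(position, orientation): joint angles nearest the present ones, or None.
- robot.grab_frame(name): name is "side" or "top" or "wrist"; returns (picture, depth): 480x640x3 uint8, red, green, blue; 480x640 float32, m along the optical axis (not along the pixel's ray), 0 where there is no reading.
- robot.camera_info(name): a dict with "vfov" (degrees; the focal length in pixels is half the picture's height over the tangent of half this angle, whatever the lens; pixels are square), "cx", "cy" (the principal point, pixels), "view" (4x4, takes a point from world to camera coordinates); the wrist camera has in their place "T_tool_cam" (4x4, takes a point from camera to tool coordinates, whose origin is the TCP and whose axes are the flange's). Camera axes: x right, y down, z forward; pixel columns grow to the right and rows downward; lengths in m; the calibration is good to about 2 mm. A picture is of the moment at which its call begins: read the wrist's pose just before it. camera_info takes no time and is no camera call.
A pose or a line that the arm cannot do raises robot.Unreachable and nothing moves.
- robot.job_done(): hands the job in; it is judged then, once.
Readings, each from a call of its own:
- robot.read_t(): time.
- robot.read_qpos(): joint angles.
- robot.read_qvel(): joint speeds.
- robot.read_effort(): joint torques, N m.
- robot.read_position(): TCP position.
- robot.read_tcp_rot(): TCP orientation.
- robot.read_force(): force on the tool from outside, world axes, zero at the start.
- robot.read_ft_torque(): the same for the moment, N m.
- robot.read_grip_width(): opening from 0.0 (shut) to 1.0 (fully open).
- robot.read_finger_force(): force on a finger pad.
Only numpy, scipy, OpenCV 4.12 (cv2) and the standard library are available. Lean on these libraries where they do the work, as an engineer would, in place of code of your own. Each camera call takes 0.05 s, during which the arm holds its last target. There are 200 camera calls.

## Task

The light of the lamp spreads out along the rail, so the lenses have to grow with it: stand the four lens mounts on the four carriers of the optical rail, one on each, from the smallest lens next to the lamp to the largest next to the screen. Each mount has to stand upright and well centred on its carrier's top plate, its lens facing squarely along the rail. Do not let any mount tip over: the lenses are glass.

Things in the scene. Friction and masses are not known exactly. Their poses are not given: they have to be found in the camera images.
- mount_13: The smallest lens. Loose mount: 12.7 mm lens in an upright black ring, outside 22 mm, 14 mm thick along the lens axis; pinch it from above by the ring's two flat faces. Steel post on a round steel foot, 50 mm across, 10 mm thick. Lens centre 75 mm above the underside, ring top 86 mm. Origin: centre of the foot's underside; z up; y = lens axis (both ways alike).
- mount_25: The second smallest lens. Loose mount: 25.4 mm lens in an upright black ring, outside 36 mm, 14 mm thick along the lens axis; pinch it from above by the ring's two flat faces. Steel post on a round steel foot, 50 mm across, 10 mm thick. Lens centre 75 mm above the underside, ring top 93 mm. Origin: centre of the foot's underside; z up; y = lens axis (both ways alike).
- mount_38: The second largest lens. Loose mount: 38 mm lens in an upright black ring, outside 50 mm, 14 mm thick along the lens axis; pinch it from above by the ring's two flat faces. Steel post on a round steel foot, 50 mm across, 10 mm thick. Lens centre 75 mm above the underside, ring top 100 mm. Origin: centre of the foot's underside; z up; y = lens axis (both ways alike).
- mount_50: The largest lens. Loose mount: 50.8 mm lens in an upright black ring, outside 66 mm, 14 mm thick along the lens axis; pinch it from above by the ring's two flat faces. Steel post on a round steel foot, 50 mm across, 10 mm thick. Lens centre 75 mm above the underside, ring top 108 mm. Origin: centre of the foot's underside; z up; y = lens axis (both ways alike).
- carrier_1: First from the robot's left (largest y): dark steel carrier clamped on the rail, does not move. Flat top plate 60 x 60 mm, 20 mm above its origin and 45 mm above the bench; black clamp screw on its far side. Origin: centre of its underside, below the middle of the plate; y = along the rail, z up. The four stand 75 to 135 mm apart between lamp and screen.
- carrier_2: Second from the robot's left: dark steel carrier clamped on the rail, does not move. Flat top plate 60 x 60 mm, 20 mm above its origin and 45 mm above the bench; black clamp screw on its far side. Origin: centre of its underside, below the middle of the plate; y = along the rail, z up. The four stand 75 to 135 mm apart between lamp and screen.
- carrier_3: Third from the robot's left: dark steel carrier clamped on the rail, does not move. Flat top plate 60 x 60 mm, 20 mm above its origin and 45 mm above the bench; black clamp screw on its far side. Origin: centre of its underside, below the middle of the plate; y = along the rail, z up. The four stand 75 to 135 mm apart between lamp and screen.
- carrier_4: Rightmost (smallest y): dark steel carrier clamped on the rail, does not move. Flat top plate 60 x 60 mm, 20 mm above its origin and 45 mm above the bench; black clamp screw on its far side. Origin: centre of its underside, below the middle of the plate; y = along the rail, z up. The four stand 75 to 135 mm apart between lamp and screen.
- lamp: Light source clamped on one end of the rail, left or right: round frosted 46 mm bulb in a white socket, centre 95 mm and top 118 mm above its origin; 90 to 145 mm from the nearest carrier. Origin: centre of its underside, 25 mm above the bench; y = along the rail.
- screen: White square screen, 66 mm wide, thin black frame, clamped on the rail's other end from the lamp; top 127 mm above its origin. Origin: centre of its underside, 25 mm above the bench; y = along the rail.
Not all that is in view belongs to the job. Leave any yellow look-alike of the mount_50 alone.

How it is judged (in metres and radians):
At the end, for the whole second after the job is handed in: From lamp to screen the carriers bear the 12.7, 25.4, 38 and 50.8 mm lens mounts in this order: each foot on its top plate within 12 mm of the middle, upright within 0.08 rad, lens axis within 0.2 rad of the rail's line (either way round), at rest (below 0.02 m/s, 0.15 rad/s) (((horizontal distance between lamp and carrier_1 below 0.2 m and horizontal distance between mount_13 and carrier_1 below 0.012 m and z of mount_13 in the frame of carrier_1 between 0.016 and 0.025 m and angle between the y axis of mount_13 and the y axis of carrier_1, either way round below 0.2 rad and horizontal distance between mount_25 and carrier_2 below 0.012 m and z of mount_25 in the frame of carrier_2 between 0.016 and 0.025 m and angle between the y axis of mount_25 and the y axis of carrier_2, either way round below 0.2 rad and horizontal distance between mount_38 and carrier_3 below 0.012 m and z of mount_38 in the frame of carrier_3 between 0.016 and 0.025 m and angle between the y axis of mount_38 and the y axis of carrier_3, either way round below 0.2 rad and horizontal distance between mount_50 and carrier_4 below 0.012 m and z of mount_50 in the frame of carrier_4 between 0.016 and 0.025 m and angle between the y axis of mount_50 and the y axis of carrier_4, either way round below 0.2 rad) or (horizontal distance between lamp and carrier_4 below 0.2 m and horizontal distance between mount_13 and carrier_4 below 0.012 m and z of mount_13 in the frame of carrier_4 between 0.016 and 0.025 m and angle between the y axis of mount_13 and the y axis of carrier_4, either way round below 0.2 rad and horizontal distance between mount_25 and carrier_3 below 0.012 m and z of mount_25 in the frame of carrier_3 between 0.016 and 0.025 m and angle between the y axis of mount_25 and the y axis of carrier_3, either way round below 0.2 rad and horizontal distance between mount_38 and carrier_2 below 0.012 m and z of mount_38 in the frame of carrier_2 between 0.016 and 0.025 m and angle between the y axis of mount_38 and the y axis of carrier_2, either way round below 0.2 rad and horizontal distance between mount_50 and carrier_1 below 0.012 m and z of mount_50 in the frame of carrier_1 between 0.016 and 0.025 m and angle between the y axis of mount_50 and the y axis of carrier_1, either way round below 0.2 rad)) and angle between each of mount_13, mount_25, mount_38, mount_50's own z axis and vertical below 0.08 rad and linear speed of each of mount_13, mount_25, mount_38, mount_50 below 0.02 m/s and angular speed of each of mount_13, mount_25, mount_38, mount_50 below 0.15 rad/s); the robot touches nothing.
It fails at once if the smallest lens mount is tipped over (leans more than 45 degrees) (angle between mount_13's own z axis and vertical above 0.785 rad).
It fails at once if the second smallest lens mount is tipped over (leans more than 45 degrees) (angle between mount_25's own z axis and vertical above 0.785 rad).
It fails at once if the second largest lens mount is tipped over (leans more than 45 degrees) (angle between mount_38's own z axis and vertical above 0.785 rad).
It fails at once if the largest lens mount is tipped over (leans more than 45 degrees) (angle between mount_50's own z axis and vertical above 0.785 rad).
It also fails if it takes over 134 s, if anything falls off the work surface, if the arm or the gripper's body presses on something with over 40 N, if the wrist force passes 120 N, or if a joint passes its speed limit or range.

## Working session

There is one attempt and no reset: what is moved stays moved. The work goes in short steps, each a Python script; the robot and the scene stay as the last script left them, time stands still between calls to the robot, and variables do not carry over. Pictures are saved under pics/ and viewed, at most 14 in all, crops included, and the job is handed in when it is done.

```bash
mkdir -p pics; ls
python3 - <<'E'
from rig import robot
import cv2,numpy as np
for n in ["top","side"]:
    im,d=robot.grab_frame(n); np.savez(f"pics/{n}0.npz",im=im,d=d)
    cv2.imwrite(f"pics/{n}0.png",im[:,:,::-1]); c=robot.camera_info(n); print(n,c,d.min(),d.max())
print(robot.camera_info("wrist"))
print(robot.read_tcp_rot(),robot.read_t())
E
```

```text
pics
top {'vfov': 53.40332211549167, 'cx': 317.43329014362206, 'cy': 231.85909854679514, 'view': array([[-0.02581124, -0.99965608,  0.00463649,  0.03308974],
       [-0.9892821 ,  0.02487604, -0.14388226,  0.51625477],
       [ 0.14371744, -0.00830058, -0.98958395,  1.01216505],
       [ 0.        ,  0.        ,  0.        ,  1.        ]])} 0.0 2.0051186
side {'vfov': 54.83069256465054, 'cx': 328.20726938839334, 'cy': 239.59795199722785, 'view': array([[ 8.85977319e-01, -4.63727806e-01,  8.43629322e-04,
        -4.47896953e-01],
       [-2.49415789e-01, -4.78054608e-01, -8.42173115e-01,
         1.76880386e-01],
       [ 3.90942391e-01,  7.45935864e-01, -5.39206577e-01,
         6.43710546e-01],
       [ 0.00000000e+00,  0.00000000e+00,  0.00000000e+00,
         1.00000000e+00]])} 0.0 2.9480844
{'vfov': 67.71842315128124, 'cx': 316.5013111532142, 'cy': 238.20697830416776, 'T_tool_cam': array([[-7.53032964e-04, -9.69329992e-01, -2.45761672e-01,
         6.51852429e-02],
       [ 9.99998682e-01, -3.76369042e-04, -1.57960421e-03,
         4.34604379e-04],
       [ 1.43866065e-03, -2.45762537e-01,  9.69328998e-01,
        -1.79453845e-01],
       [ 0.00000000e+00,  0.00000000e+00,  0.00000000e+00,
         1.00000000e+00]])}
[[-9.44514754e-01 -3.28468392e-01 -6.27699643e-04]
 [-3.28468962e-01  9.44513762e-01  1.37608064e-03]
 [ 1.40871956e-04  1.50590832e-03 -9.99998856e-01]] 0.1
```

View pics/top0.png

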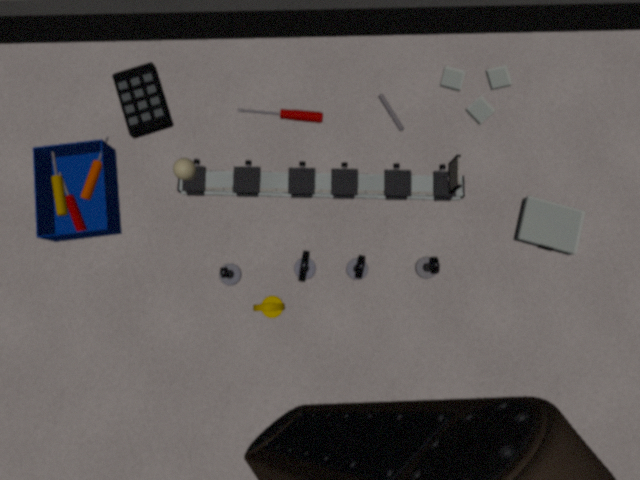

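View pics/side0.png

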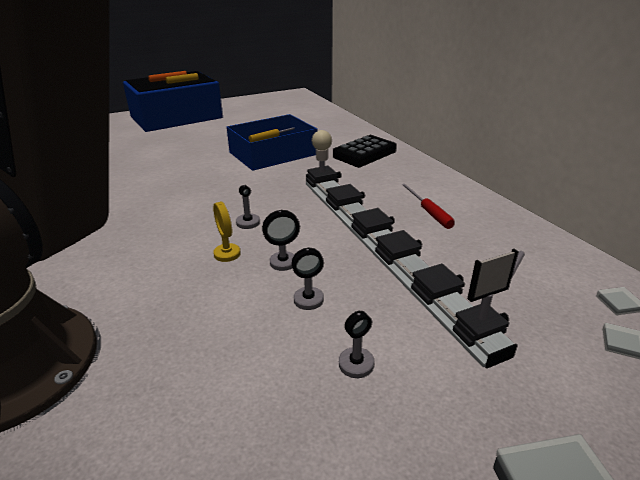

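The top view shows the lamp on the left at (185,168), standing on a base plate at (195,180). The screen is on the right at (455,175), with its base at (445,185). That leaves four carriers, at (247,180), (302,182), (344,183) and (397,184). The mounts are the 13 at (230,273), the 50 at (305,268), the 38 at (357,268) and the 25 at (428,267). The yellow look-alike is at (270,306). Since the lamp is on the left, carrier_1 to carrier_4 get 13, 25, 38 and 50 in that order.

```bash
cat > h.py <<'E'
from rig import robot
import numpy as np, cv2
def K(n):
    c=robot.camera_info(n); return c,240/np.tan(np.radians(c['vfov'])/2)
def wcam():   # world<-camera of the wrist now
    T=np.eye(4);T[:3,:3]=robot.read_tcp_rot();T[:3,3]=robot.read_position()
    return T@robot.camera_info('wrist')['T_tool_cam']
def cloud(n,d,T=None):
    c,f=K(n); T=np.linalg.inv(c['view']) if T is None else T
    v,u=np.mgrid[:480,:640]; P=np.stack([(u-c['cx'])/f*d,(v-c['cy'])/f*d,d],-1)
    W=P@T[:3,:3].T+T[:3,3]; W[d==0]=np.nan; return W
def plane(n,uv,z,T=None):
    c,f=K(n); T=np.linalg.inv(c['view']) if T is None else T
    uv=np.atleast_2d(uv).astype(float)
    r=np.c_[(uv[:,0]-c['cx'])/f,(uv[:,1]-c['cy'])/f,np.ones(len(uv))]@T[:3,:3].T
    return (T[:3,3]+r*((z-T[2,3])/r[:,2])[:,None])[:,:2]
def down(yaw):  # tool z down, closing axis y at angle yaw (deg) in world
    a=np.radians(yaw); y=np.array([np.cos(a),np.sin(a),0]); z=np.array([0,0,-1.]); 
    return np.c_[np.cross(y,z),y,z]
E
cat > a.py <<'E'
from h import *
s=np.load('pics/top0.npz');im,d=s['im'],s['d'];W=cloud('top',d);g=im.max(2)
print('bench z',np.nanmedian(W[200:240,300:400,2]))
for k,(u,v) in dict(c1=(247,180),c2=(302,182),c3=(344,183),c4=(397,184)).items():
    m=np.zeros_like(g);m[v-18:v+20,u-20:u+20]=(g[v-18:v+20,u-20:u+20]<75)
    m=cv2.morphologyEx(m,cv2.MORPH_OPEN,np.ones((9,9)))
    ct=max(cv2.findContours(m,0,2)[0],key=cv2.contourArea)
    q=plane('top',ct[:,0],.045).astype(np.float32);r=cv2.minAreaRect(q);print(k,np.round(r[0],4),np.round(r[1],3),round(r[2],1),np.nanmedian(W[v-5:v+5,u-5:u+5,2]))
for k,(u,v) in dict(m13=(230,273),m50=(305,268),m38=(357,268),m25=(428,267)).items():
    w=W[v-24:v+24,u-24:u+24].reshape(-1,3)
    f=w[(w[:,2]>.006)&(w[:,2]<.016)];h=w[w[:,2]>.06]
    c,r=cv2.minEnclosingCircle(f[:,:2].astype(np.float32));ra=cv2.minAreaRect(h[:,:2].astype(np.float32))
    print(k,'foot',np.round(c,4),round(r,4),len(f),'ring',np.round(ra[0],4),np.round(ra[1],3),round(ra[2],1),len(h),h[:,2].max())
E
python3 a.py
```

```text
bench z 1.2042664442546425e-05
c1 [0.6326 0.1743] [0.056 0.067] 89.5 0.045012733479985245
c2 [0.6273 0.0525] [0.056 0.066] 88.6 0.04532265416828485
c3 [ 0.6227 -0.0429] [0.056 0.066] 88.3 0.04492722846853747
c4 [ 0.6175 -0.1603] [0.056 0.067] 87.4 0.04523102926614819
m13 foot [0.4431 0.2365] 0.054 278 ring [0.4319 0.2173] [0.021 0.014] 4.3 83 0.08838509203221523
m50 foot [0.4344 0.0397] 0.0377 217 ring [0.441  0.0507] [0.014 0.065] 79.5 217 0.11114316432805749
m38 foot [ 0.4386 -0.0704] 0.0469 219 ring [ 0.4365 -0.0663] [0.014 0.05 ] 77.9 171 0.1029128791937336
m25 foot [ 0.4438 -0.2129] 0.037 239 ring [ 0.4362 -0.2217] [0.036 0.015] 2.2 165 0.09940173659910756
```

The depth readings match the given sizes: plates at 45 mm, ring tops close to spec, and ring footprints of 14 x 21, 36, 50 and 65 mm. I'll move to a wrist overview to refine these and check the identities.

```bash
cat > meas.py <<'E'
from h import *
C=dict(c1=(.6326,.1743),c2=(.6273,.0525),c3=(.6227,-.0429),c4=(.6175,-.1603))
M=dict(m13=(.4319,.2173),m50=(.441,.0507),m38=(.4365,-.0663),m25=(.4362,-.2217))
H=dict(m13=.086,m25=.093,m38=.100,m50=.108)
def rect(p):
    r=cv2.minAreaRect(np.float32(p)); b=cv2.boxPoints(r); e=[b[1]-b[0],b[2]-b[1]]
    e.sort(key=np.linalg.norm); a=np.degrees(np.arctan2(e[0][1],e[0][0]))%180  # short side direction
    return np.array(r[0]),np.linalg.norm(e,axis=1),a
def near(W,c,r,lo,hi):
    w=W.reshape(-1,3); return w[(np.hypot(*(w[:,:2]-c).T)<r)&(w[:,2]>lo)&(w[:,2]<hi)]
E
python3 - <<'E'
from meas import *
robot.goto([.53,0,.34],down(90))
T=wcam();im,d=robot.grab_frame('wrist');cv2.imwrite('pics/w1.png',im[:,:,::-1])
s=np.load('pics/top0.npz')
for n,W in (('wrist',cloud('wrist',d,T)),('top',cloud('top',s['d']))):
    for k,c in C.items():
        p=near(W,c,.05,.039,.052);p=p[p[:,0]<c[0]+.036];b=p[:,:2]
        print(n,k,len(p),*[np.round(x,4) for x in rect(b)],np.round((np.percentile(b,1,0)+np.percentile(b,99,0))/2,4),np.median(p[:,2]).round(4))
    for k,c in M.items():
        p=near(W,c,.045,H[k]-.02,.13)
        if len(p)>5: print(n,k,len(p),*[np.round(x,4) for x in rect(p[:,:2])],p[:,2].max().round(4))
print(robot.read_t(),robot.read_position())
E
```

```text
wrist c1 914 [0.6283 0.1749] [0.0418 0.0607] 177.4578 [0.6266 0.1748] 0.0444
wrist c2 1767 [0.6317 0.0524] [0.0599 0.0606] 87.2699 [0.6314 0.0522] 0.0447
wrist c3 1760 [ 0.6272 -0.0426] [0.06   0.0601] 87.3321 [ 0.6268 -0.0421] 0.0449
wrist c4 1327 [ 0.6204 -0.1604] [0.0575 0.0603] 176.9966 [ 0.6149 -0.16  ] 0.0449
wrist m13 342 [0.4309 0.2172] [0.0151 0.0216] 96.9553 0.0867
wrist m50 693 [0.4395 0.0505] [0.0142 0.0594] 79.3304 0.1103
wrist m38 543 [ 0.4354 -0.0664] [0.0143 0.0481] 78.5572 0.1014
wrist m25 504 [ 0.4348 -0.2219] [0.015  0.0352] 93.523 0.0944
top c1 726 [0.639  0.1749] [0.0605 0.0609] 87.8653 [0.6384 0.1745] 0.045
top c2 722 [0.6331 0.053 ] [0.0601 0.0606] 87.1938 [0.6328 0.0533] 0.045
top c3 721 [ 0.6285 -0.042 ] [0.0581 0.0608] 88.2593 [ 0.6282 -0.0419] 0.0452
top c4 719 [ 0.6233 -0.1605] [0.0606 0.0606] 177.5751 [ 0.6231 -0.1596] 0.045
top m13 81 [0.4319 0.2173] [0.0144 0.021 ] 94.3238 0.0884
top m50 196 [0.4408 0.0507] [0.014  0.0592] 79.4814 0.1111
top m38 160 [ 0.4359 -0.0661] [0.014  0.0487] 77.9038 0.1029
top m25 123 [ 0.4358 -0.222 ] [0.0142 0.0353] 91.8436 0.0994
2.7 [ 0.53002111 -0.00055211  0.33978447]
```

View pics/w1.png

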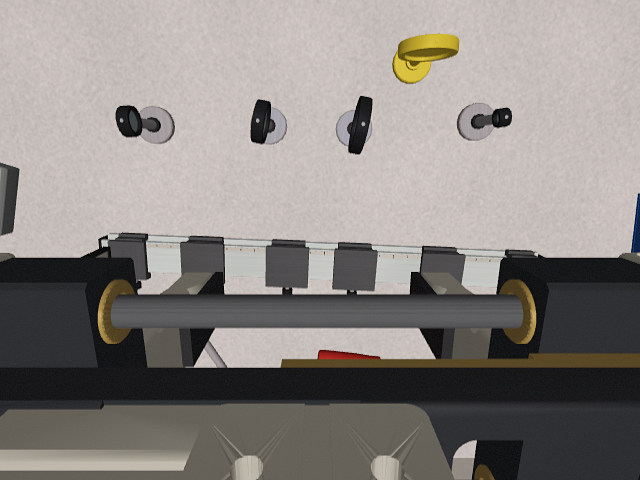

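The wrist image agrees with the top camera to about 1.3 mm. The mounts show at (130,122) for the 25, (262,122) for the 38, (360,125) for the 50 and (500,118) for the 13. The yellow decoy at (428,48) is to be left alone. By measured ring width (35, 48, 59+ and 21 mm), each black mount fits only one description. I'll confirm that in one enlarged crop.

Run:
```python
import cv2
i=cv2.imread('pics/side0.png')[110:390,190:550]; cv2.imwrite('pics/crop.png',cv2.resize(i,(756,588),interpolation=cv2.INTER_CUBIC))
```

```text
(no output)
```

View pics/crop.png

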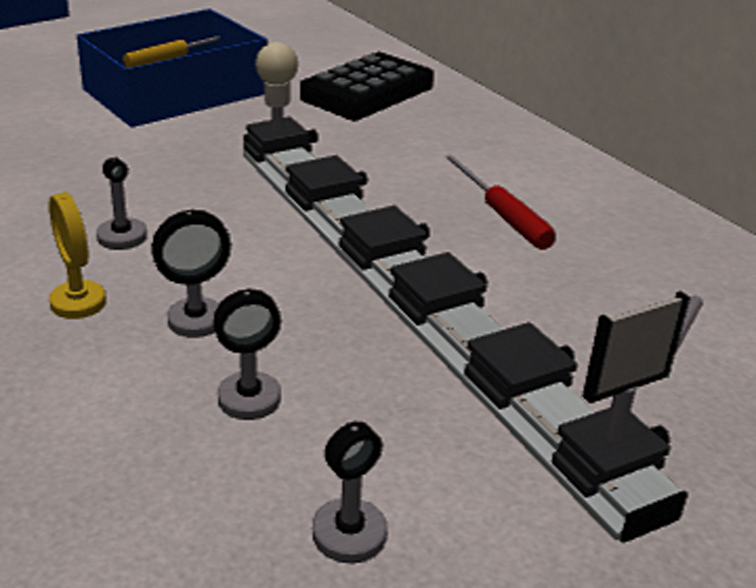

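The crop confirms it. The 13 is at (117,170), the 50 at (190,248), the 38 at (247,320), the 25 at (352,448) and the yellow decoy at (70,230). The bulb stands on its own end carrier, and four free carriers follow. I'll start with mount_13.

```bash
cat > act.py <<'E'
from meas import *
PC=dict(c1=(.6383,.1749),c2=(.6324,.0527),c3=(.6278,-.0423),c4=(.6227,-.1604)); YR=87.3
PM=dict(m13=(.4313,.2172,95.5),m50=(.4401,.0506,79.4),m38=(.4357,-.0663,78.2),m25=(.4353,-.222,92.7))
def run(m,c):
    x,y,a=PM[m]; off=H[m]-.010-.019     # TCP height above the foot's underside
    up=off+.175; L=robot.servo_line
    robot.goto([x,y,off+.11],down(a)); robot.move_gripper(.6)
    L([x,y,off],speed=.12); robot.move_gripper(0)
    print(m,'grip mm',robot.read_grip_width()*88,robot.read_finger_force(),robot.read_position()-[x,y,off])
    f0=robot.read_force()
    L([x,y,up],speed=.2); print('lifted',robot.read_grip_width()*88,'dF',robot.read_force()-f0)
    cx,cy=PC[c]; R=down(YR)
    L([cx,cy,up],R,speed=.2); L([cx,cy,off+.045+.006],speed=.12); robot.dwell(.2)
    f0=robot.read_force()
    for k in range(9):
        z=off+.045+.005-.001*k; L([cx,cy,z],speed=.02); f=robot.read_force()-f0
        if f[2]>3: break
    print('contact k',k,f,robot.read_position())
    robot.move_gripper(.5); robot.dwell(.2); L([cx,cy,off+.17],speed=.15); print('t',robot.read_t())
def check():
    d=robot.grab_frame('top')[1]; W=cloud('top',d)
    for c,p in PC.items():
        q=near(W,p,.045,.11,.17)
        if len(q)>10: r=rect(q[:,:2]); print(c,len(q),'off mm',np.round((r[0]-p)*1e3,1),np.round(r[1],3),'yaw',round(r[2],1),'top',q[:,2].max().round(4))
E
python3 - <<'E'
from act import *
run('m13','c1'); im=robot.grab_frame('side')[0]; cv2.imwrite('pics/s1.png',im[:,:,::-1])
E
```

```text
m13 grip mm 13.346158841808794 29.62028499551515 [7.88196650e-05 9.67203925e-05 1.66704430e-05]
lifted 13.648522201592316 dF [ 0.27416184  0.42569106 -1.49348225]
contact k 6 [-2.74429367  1.76707294  8.07092997] [0.63882598 0.17520805 0.10201061]
t 13.7083
```

View pics/s1.png

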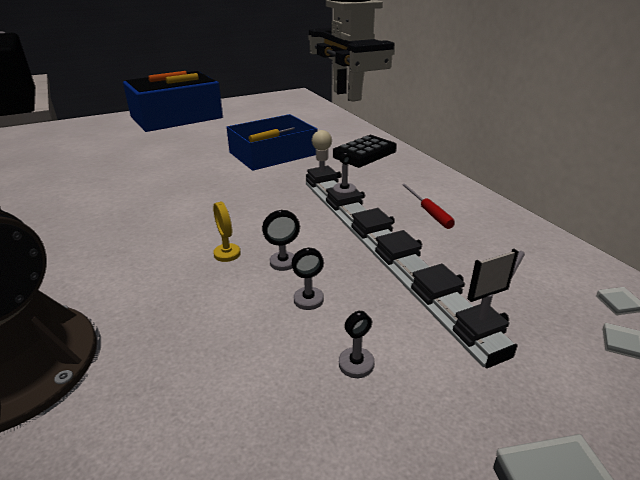

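Mount_13 stands on carrier_1 at (345,180), beside the lamp at (322,140). Next I'll place the other three and check each one by its grip and contact readings.

Run:
```python
from act import *
run('m25','c2')
if 9<robot.read_t()<60: run('m38','c3'); run('m50','c4')
robot.goto([.45,-.35,.3],down(87)); check()
for n in('side','top'): cv2.imwrite(f'pics/{n}2.png',robot.grab_frame(n)[0][:,:,::-1])
print(robot.read_t())
```

```text
m25 grip mm 13.244551562177792 29.998726886349232 [ 6.48832930e-05 -6.95021011e-05  5.57230994e-05]
lifted 13.241421161636831 dF [-0.357255    0.62113565 -2.5996575 ]
contact k 6 [-2.11292847  0.47630942  5.89116777] [0.63292183 0.05257743 0.10902987]
t 25.5583
m38 grip mm 13.689629577953836 29.99720211949011 [ 1.91678419e-05 -7.26460301e-05  4.91596635e-05]
lifted 13.600066130537106 dF [ 0.11622209  1.70687352 -3.80664501]
contact k 6 [-1.65064184 -0.9411339   7.60337516] [ 0.62832388 -0.04253376  0.11601811]
t 35.9167
m50 grip mm 13.723714182732435 29.99845382978947 [-1.77281706e-05 -9.70412540e-05  1.93241065e-05]
lifted 13.494576156654444 dF [-0.01937255  0.44548222 -4.57990439]
contact k 6 [-0.29023239 -0.76958816  7.51803298] [ 0.62320496 -0.16069176  0.12405791]
t 46.6333
c1 85 off mm [0.6 0.6] [0.013 0.022] yaw 88.2 top 0.135
c2 124 off mm [0.2 0.2] [0.013 0.035] yaw 87.6 top 0.1408
c3 169 off mm [-0.8  0.1] [0.014 0.046] yaw 87.0 top 0.1484
c4 268 off mm [ 0.3 -0.1] [0.015 0.064] yaw 87.3 top 0.1565
47.8083
```

View pics/side2.png

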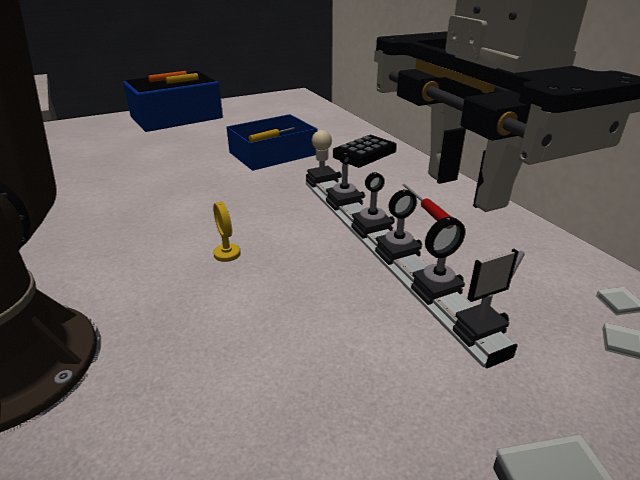

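View pics/top2.png

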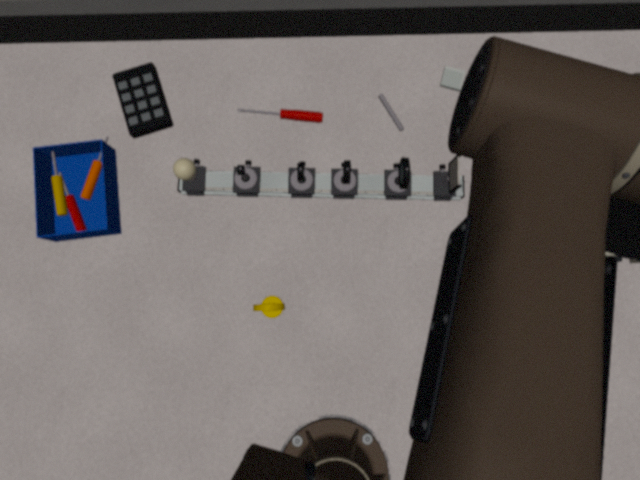

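The side view shows all four mounts upright and in order, from (345,180) by the lamp to (445,250) by the screen. The top view shows each foot in the middle of its plate, the gripper clear and the yellow decoy untouched. They are centred within 1 mm, and lens yaw is within about 1° of the rail.

```bash
python3 -c "
from rig import robot
print(robot.job_done())"
```

```text
the job is handed in; nothing more can be done
None
```

I handed the job in at about 48 s: the four mounts stand upright on carriers 1 to 4, smallest lens by the lamp to largest by the screen, centred within about 1 mm and about 1° of the rail; no verdict was returned.

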